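Close a rearing box with the top cover board of the pile

ROBOT

A 6-joint arm with a two-finger parallel gripper is mounted at the origin on the work surface. World frame = base frame: x ahead of the robot, y to its left, z up, the work surface at z = 0. Lengths are in m, angles in rad, forces in N, time in s.
With the tool pointing down it reaches from about 0.225 to 0.725 m from the base axis. Payload 3.1 kg.
Tool frame: the origin (TCP) lies at the very end of the fingers, on their centre line; the grasp point (between the pads) lies grip_depth behind it (grip_depth is the distance from the TCP to the grasp point, in m); z points along the fingers, y is the direction in which the jaws open and shut (so a half turn about z gives the same grasp; the last joint's range is limited). The gripper opens to 85 mm and grips with 20 to 120 N. Pads are 22 mm wide; open, the fingers measure 114 mm over their backs; the gripper's body (76 mm by 85 mm) begins 54 mm behind the grasp point. The pads swing forward as they close: fully open they stand 13 mm farther back than shut.
Start: joints at [1.152, 0.048, 0.099, 1.622, 0, 1.443], TCP at [0.151, 0.503, 0.231] pointing down, gripper open.
Joint ranges: [-2.91, 2.91], [-0.99, 1.94], [-1.21, 1.42], [-2.12, 2.29], [-1.49, 1.47], [-3.14, 3.14]. Speed limits (rad/s): [2.79, 2.79, 3.14, 3.14, 3.14, 3.14].

INTERFACE

Orientations are given as a rotation vector (axis times angle).
In Python, from workcell import get_state, read_camera, hand_in, outline_of, landmark_of, grip_depth gives the robot as it stands.
- The arm moves only by the tool step_arm, never from a script. Its argument "moves" is a list of rows, each a list of 4 numbers: the shift along the tool's x, y, z in m, then the turn about the tool's z in rad. In form: [[tx, ty, tz, twist], ...]. A call has 1 to 5 rows; each row shifts and turns the commanded pose from where the row before left it, along the tool's axes as they then stand; what a row does not reach is not made up. A row lasts 1/10 s, in which the tool goes at most 50 mm and 8.59 degrees, less where a joint would pass 70% of its speed; a pose out of reach is approached as far as the arm can. A call is refused whole if a number of a shift passes 0.05 or a number of a turn 0.15, either way. A call with a gripper value outside its range is refused whole. "fingers" is the opening, from -1 (shut) to 1 (fully open), so that 0 is half open, set as the call begins (left out, the last holds). The fingers move at their own pace and stop on an object; "newtons" is the grip in N (left out, the last holds). Time passes only in rows, so rows that do not move let the fingers close. It gives the time, the measured TCP pose, the force and the opening at its end, in the units of the state.
- get_state(): the state, without advancing time (a new reading comes with each control period).
- read_camera(name): name is "side" or "top"; returns a dict with "pixels" (420x560x3 uint8, red, green, blue), "camera_matrix" (3x3 intrinsics, pixels), "camera_from_world" (4x4, takes a point from world to camera coordinates). Camera axes: x right, y down, z forward; pixel columns grow to the right and rows downward; lengths in m; the calibration is good to about 2 mm. A picture is of the moment at which its call begins. There is no depth.
- hand_in(): hands the job in, once; it reports no verdict.
Trained networks look in a picture, given as the dict that the camera call returned (one of the last four; its "shot" number tells which), for a name from the list of things; names that differ only in an ending like _2 or _b are one class to them, and where a whole thing is asked for, a point or a joint stands for the part that bears it (a point fixed in the world has none). Each returns a list of dicts, best first, with "p" (0 to 1); they miss things now and then, are a little off and sometimes report something else, mostly with a low value. They report only what shows in the picture. A call takes as long as a camera call. They do not tell look-alikes from the thing itself.
- outline_of(picture, label): "mask" (420x560 bool, what is visible of it) and "at" ([column, row] in pixels, amid what is visible of it).
- landmark_of(picture, label): "at" ([column, row] in pixels: a listed point, or the origin of a listed thing).
The state is a dict: "time": time; "q": joint angles; "qd": joint speeds; "joint_torque": joint torques, N m; "eef_pos": TCP position; "tool_rot": TCP orientation; "ft_force": force on the tool from outside, world axes, zero at the start; "wrist_torque": the same for the moment, N m; "width": opening from 0.0 (shut) to 1.0 (fully open).
Only numpy, scipy, OpenCV 4.12 (cv2) and the standard library are available. Lean on these libraries where they do the work, as an engineer would, in place of code of your own. Each camera call takes 0.05 s, during which the arm holds its last target.

TASK

Close the open oblong box with the top board of the pile on the low white stand: slide that board alone towards the robot, over the stand's front edge, until its end sticks out about 5 cm, then pinch it by that overhanging end and lift it off. Lay it flat on the rim of the oblong box, centred and lined up lengthwise so that it covers the opening, and let go. Leave the other boards of the pile where they lie, and do not tip or shove the box.

Things in the scene. Friction and masses are not known exactly. Their poses are not given: they have to be found in the camera images.
- top_board: Topmost of three equal smooth plywood boards piled on the stand: 170 x 60 x 4 mm, about 35 g. Origin at the centre of its underside; x along its length (the -x end points to the stand's front edge, towards the robot), y across its 60 mm width, z up. It slides easily on the board below, dragged by fingertips pressed lightly on it; its overhanging end can be pinched across the width from above.
- next_board: The second board of the pile, directly under the top board, of the same size and look and lying almost square under it (a third lies below it). Origin and axes as for the top board. To be left where it is.
- stand: Low white stand, fixed: top 200 (x) x 160 (y) mm. Origin at the centre of its footprint on the table; top face at z = 60 mm, front edge (towards the robot) at x = -100 mm. The boards lie on it lengthwise along x near its middle, their front ends 5 to 30 mm inside the front edge; underside of the top board at z = 68 mm. It may be on the robot's left or right, the box on the other side.
- rearing_box: Open grey plastic rearing box, oblong: outside 100 mm (x) x 44 mm (y) x 50 mm high, walls 4 mm, a bit of twig lying inside; loose, 0.4 kg. Origin at the centre of its underside, on the table; x along its length, roughly away from the robot; rim at z = 50 mm. A square grey tub of the same height elsewhere on the table is not it.
Things that resemble listed ones, but are neither listed nor needed, are in the scene too. What is shaped like the top_board but yellow is not meant. What is shaped like the rearing_box but red is not meant.

How it is judged:
On the way, in this order (a step that is already met when the one before it is completed fails the run):
1. the top board lies flat on the pile with its end at least 30 mm past the stand's front edge (x of top_board in the frame of stand below -0.045 m and z of top_board in the frame of stand between 0.064 and 0.072 m and angle between top_board's own z axis and vertical below 0.06 rad and angle between the x axis of top_board and the x axis of stand, either way round below 0.35 rad), for 0.2 s.
2. the top board is held by its overhanging end and lifted clear of the pile (z of top_board in the frame of stand above 0.085 m and contact force between the fingers and top_board above 0.5 N and x of the grasp point in the frame of top_board below -0.04 m), for 0.2 s.
At the end, for the whole second after the job is handed in: The top board rests flat and still on the rim of the oblong box, centred within 20 mm lengthwise and 12 mm across, lined up within 10 degrees; the box stands upright within 30 mm of where it was, and the second board of the pile lies within 25 mm of where it was (x of top_board in the frame of rearing_box between -0.02 and 0.02 m and y of top_board in the frame of rearing_box between -0.012 and 0.012 m and z of top_board in the frame of rearing_box between 0.045 and 0.055 m and angle between the x axis of top_board and the x axis of rearing_box, either way round below 0.175 rad and angle between each of top_board, rearing_box's own z axis and vertical below 0.06 rad and linear speed of top_board below 0.02 m/s and angular speed of top_board below 0.3 rad/s and distance of rearing_box from where it was at the start of the episode below 0.03 m and distance of next_board from where it was at the start of the episode below 0.025 m); the robot touches nothing.
It fails at once if the second board is dragged 25 mm or more from its place (distance of next_board from where it was at the start of the episode above 0.025 m).
It fails at once if the box is tipped (angle between rearing_box's own z axis and vertical above 0.3 rad).
It fails at once if the box is shoved 40 mm or more (distance of rearing_box from where it was at the start of the episode above 0.04 m).
It also fails if it takes over 48 s, if anything falls off the work surface, if the arm or the gripper's body presses on something with over 40 N, if the wrist force passes 120 N, or if a joint passes its speed limit or range.

## Working session

There is one attempt and no reset: what is moved stays moved. The work goes in short steps, Python scripts to look and compute and a tool call to move; the robot and the scene stay as the last step left them, time stands still between calls to the robot, and variables do not carry over. Pictures are saved under pics/ and viewed, and the job is handed in when it is done.

Besides the shell and the picture viewer there is one more tool, called after ">>>" as a command line: name --pt "numbers of a row" for each row, then --argument value for the rest. step_arm: Moves the arm, as the interface text tells. Its arguments: {"type":"object","properties":{"moves":{"type":"array"},"fingers":{"type":"number"},"newtons":{"type":"number"}},"required":["moves"]}

```bash
ls; mkdir -p pics
cat > h.py <<'E'
import numpy as np, cv2
from workcell import *
def snap(n,f):
    p=read_camera(n); cv2.imwrite('pics/'+f+'.png',cv2.cvtColor(p['pixels'],cv2.COLOR_RGB2BGR)); return p
def ray(p,uv):
    K=p['camera_matrix'];T=p['camera_from_world']
    d=T[:3,:3].T@np.linalg.solve(K,[uv[0],uv[1],1]); c=-T[:3,:3].T@T[:3,3]; return c,d
def atz(p,uv,z):
    c,d=ray(p,uv); return c+d*(z-c[2])/d[2]
def proj(p,X):
    T=p['camera_from_world'];x=T[:3,:3]@X+T[:3,3];x=p['camera_matrix']@x;return x[:2]/x[2]
E
python3 - <<'E'
from h import *
np.set_printoptions(precision=4,suppress=True)
print(get_state(), grip_depth)
t=snap('top','t0'); s=snap('side','s0')
for n,p in(('top',t),('side',s)):
    print(n,ray(p,(280,210)))
    for l in ['top_board','next_board','stand','rearing_box']:
        print(l,[(np.round(o['at']),round(o['p'],2),o['mask'].sum()) for o in outline_of(p,l)],[(np.round(o['at'],1),round(o['p'],2)) for o in landmark_of(p,l)])
E
```

```text
pics
{'time': 0.0, 'q': array([ 1.1522,  0.0487,  0.0976,  1.622 , -0.    ,  1.443 ]), 'qd': array([ 0.001 ,  0.0007, -0.0008,  0.0011, -0.0004, -0.0001]), 'joint_torque': array([ -0.0002, -33.8788,  32.0012,   0.0205,  -0.    ,  -0.    ]), 'eef_pos': array([0.1503, 0.5024, 0.2301]), 'tool_rot': array([-0.455 , -3.1078,  0.0036]), 'ft_force': array([ 0.0041,  0.1841, -0.365 ]), 'wrist_torque': array([ 0.0098,  0.0145, -0.0349]), 'width': 0.99754455275683} 0.0187
top (array([ 0.2319, -0.0808,  1.0073]), array([ 0.1977,  0.0004, -0.9805]))
top_board [(array([409., 342.]), 0.74, np.int64(2858)), (array([311., 132.]), 0.68, np.int64(2651))] [(array([409.6, 340.9]), 0.76), (array([312.3, 130.8]), 0.65)]
next_board [] []
stand [(array([298., 137.]), 0.94, np.int64(5477))] [(array([310. , 145.3]), 0.58)]
rearing_box [(array([154., 126.]), 0.84, np.int64(1449)), (array([215., 153.]), 0.62, np.int64(1431))] [(array([216.7, 154.4]), 0.88), (array([157.1, 132.3]), 0.56)]
side (array([0.3408, 0.6873, 0.8223]), array([ 0.0339, -0.7204, -0.6927]))
top_board [(array([187., 187.]), 0.86, np.int64(1574)), (array([367., 165.]), 0.74, np.int64(1201))] [(array([370.1, 167.3]), 0.8), (array([187.3, 184.7]), 0.63)]
next_board [(array([174., 202.]), 0.72, np.int64(63))] [(array([185.5, 188.9]), 0.5)]
stand [(array([186., 210.]), 0.69, np.int64(3549))] [(array([190.5, 218.3]), 0.85)]
rearing_box [(array([138., 332.]), 0.87, np.int64(2430)), (array([190., 277.]), 0.84, np.int64(1775))] [(array([187.8, 285.9]), 0.94), (array([140.5, 339.7]), 0.69)]
```

View pics/t0.png

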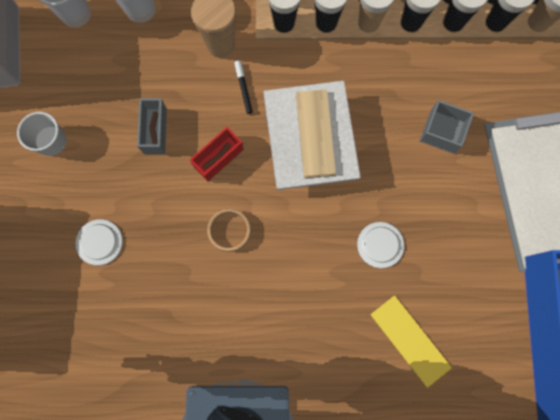

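View pics/s0.png

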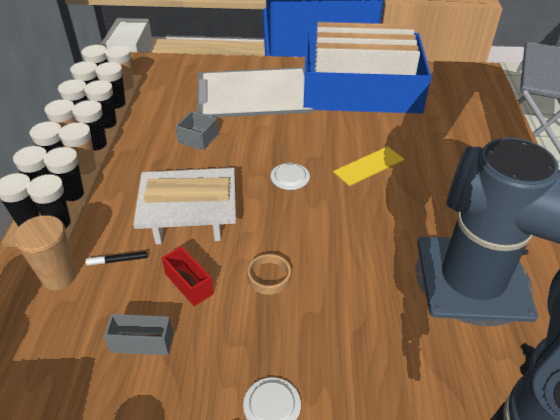

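Top view: the board pile is at (316,133) on the white stand. A yellow look-alike board lies at (410,341). The grey oblong box with a twig is at (152,126), a red look-alike box at (217,153), and the square grey tub at (447,127). I choose the plywood pile and the grey oblong box, and will check both in one close crop.

```bash
python3 - <<'E'
import cv2,numpy as np
t=cv2.imread('pics/t0.png'); s=cv2.imread('pics/s0.png')
a=cv2.resize(t[70:200,125:370],None,fx=3.2,fy=3.2,interpolation=cv2.INTER_CUBIC); cv2.imwrite('pics/t0c.png',a)
b=cv2.resize(s[160:250,120:250],None,fx=6,fy=6,interpolation=cv2.INTER_CUBIC); cv2.imwrite('pics/s0c.png',b)
E
python3 - <<'E'
from h import *
np.set_printoptions(precision=4,suppress=True)
t=read_camera('top')
def rect(l,i,z):
    o=min(outline_of(t,l),key=lambda o:np.hypot(*(np.array(o['at'])-i)))
    m=o['mask'].astype(np.uint8)
    c=cv2.findContours(m,cv2.RETR_EXTERNAL,cv2.CHAIN_APPROX_NONE)[0]; c=max(c,key=len)[:,0]
    w=np.array([atz(t,p,z)[:2] for p in c],np.float32)
    r=cv2.minAreaRect(w); print(l,r,cv2.boxPoints(r).tolist()); print(cv2.boxPoints(cv2.minAreaRect(c)).tolist())
rect('top_board',(311,132),.072); rect('stand',(300,137),.06); rect('rearing_box',(154,126),.05)
E
```

```text
top_board ((0.573660135269165, -0.14805638790130615), (0.17129303514957428, 0.06054920330643654), 4.490228176116943) [[0.48590630292892456, -0.12457989901304245], [0.4906466603279114, -0.18494324386119843], [0.6614139676094055, -0.17153286933898926], [0.6566736102104187, -0.11116953194141388]]
[[295.0479736328125, 91.2894287109375], [326.37432861328125, 88.21820068359375], [334.7197265625, 173.3411865234375], [303.39337158203125, 176.41241455078125]]
stand ((0.5741045475006104, -0.1404329538345337), (0.20635616779327393, 0.16388703882694244), 7.660475254058838) [[0.46092402935028076, -0.07297464460134506], [0.48277056217193604, -0.235399067401886], [0.6872850656509399, -0.20789125561714172], [0.6654385328292847, -0.045466840267181396]]
[[261.8000183105469, 90.60002136230469], [345.6600036621094, 78.62001037597656], [359.9599914550781, 178.71998596191406], [276.1000061035156, 190.6999969482422]]
rearing_box ((0.5966334342956543, 0.1728784441947937), (0.11446574330329895, 0.05564184486865997), 0.060933034867048264) [[0.5393710136413574, 0.20063848793506622], [0.5394301414489746, 0.14499665796756744], [0.6538958549499512, 0.14511840045452118], [0.653836727142334, 0.20076023042201996]]
[[136.3438262939453, 152.7164306640625], [138.3972625732422, 97.27397155761719], [166.50685119628906, 98.3150634765625], [164.4534149169922, 153.7575225830078]]
```

View pics/t0c.png

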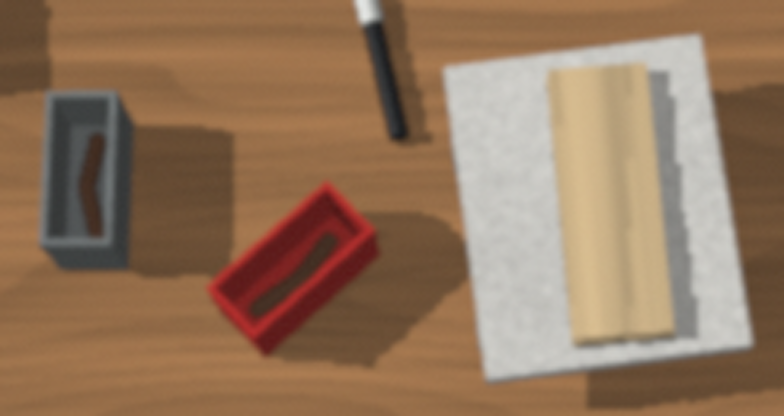

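View pics/s0c.png

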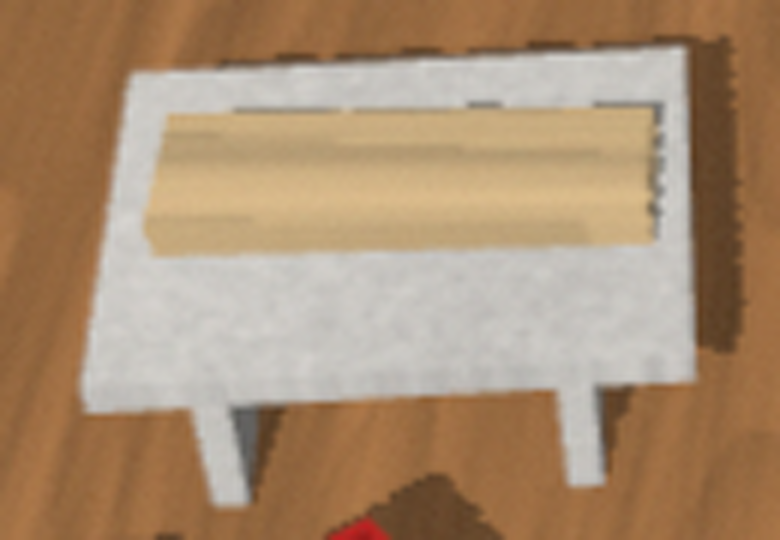

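The crop confirms the choice: the grey oblong box has a twig in it, and the plywood pile is square on the stand. Next I refine the front edge, the rim and the red box's nearest corner.

```bash
cat >> h.py <<'E'
np.set_printoptions(precision=4,suppress=True)
E
python3 - <<'E'
from h import *
t=read_camera('top')
f=lambda c,z:atz(t,(125+c[0]/3.2-.35,70+c[1]/3.2-.35),z)[:2]
print('stand front L,R, back L,R',[f(c,.06) for c in[(489,380),(751,345),(444,69),(701,35)]])
r=np.array([f(c,.05) for c in[(42,245),(113,245),(119,93),(48,93)]]);print('rim',r,r.mean(0),np.linalg.norm(r[0]-r[3]),np.linalg.norm(r[0]-r[1]))
print('red',[f(c,.05) for c in[(209,289),(264,353),(327,183),(378,236)]])
s=read_camera('side')
for o in outline_of(s,'rearing_box')+outline_of(s,'top_board'):
    c=max(cv2.findContours(o['mask'].astype(np.uint8),0,1)[0],key=len)[:,0]
    print(o['at'],[atz(s,p,.05)[:2] for p in cv2.approxPolyDP(c,4,True)[:,0]])
# predicted projections of top-board corners in side
a=np.radians(4.5);R=np.array([[np.cos(a),-np.sin(a)],[np.sin(a),np.cos(a)]])
for q in[(-.085,-.03),(-.085,.03),(.085,.03),(.085,-.03)]:
    w=R@q+[.5737,-.148];print((proj(s,np.r_[w,.072])-[120,160])*6)
E
```

```text
stand front L,R, back L,R [array([ 0.4649, -0.0757]), array([ 0.4858, -0.2324]), array([ 0.6624, -0.0484]), array([ 0.684 , -0.2076])]
rim [[0.5535 0.1979]
 [0.5533 0.1544]
 [0.6521 0.1544]
 [0.6523 0.1987]] [0.6028 0.1764] 0.09886104968862543 0.04354695743137362
red [array([0.525 , 0.0947]), array([0.4847, 0.0603]), array([0.5926, 0.0238]), array([ 0.5583, -0.0079])]
[135.9, 332.8] [array([0.652 , 0.1576]), array([0.6521, 0.1935]), array([0.6325, 0.2281]), array([0.5408, 0.2249]), array([0.5546, 0.1563])]
[187.4, 276.8] [array([0.593, 0.021]), array([0.5763, 0.0659]), array([0.5164, 0.1292]), array([0.4855, 0.1016]), array([0.4945, 0.0636]), array([ 0.5592, -0.0012])]
[369.0, 167.6] [array([ 0.1137, -0.3013]), array([ 0.1467, -0.3365]), array([ 0.2663, -0.2431]), array([ 0.2284, -0.2052])]
[186.8, 187.4] [array([ 0.6607, -0.1329]), array([ 0.4929, -0.1456]), array([ 0.4957, -0.203 ]), array([ 0.6666, -0.1965])]
[650.1969 107.1179]
[642.949  222.4401]
[138.096  229.7811]
[164.2602 113.8229]
```

>>> step_arm --pt "0 0 0 -0.125" --pt "0 0 0 -0.125" --pt "0 0 0 -0.12" --pt "-0.0186 -0.034 0 0" --pt "-0.0186 -0.034 0 0" --fingers -1 --newtons 40

```text
time: 1.8
eef_pos: [0.193, 0.4377, 0.2309]
tool_rot: [0.128, -3.139, 0.001]
ft_force: [1.4, 0.0, -0.2]
width: 0.145
```

>>> step_arm --pt "-0.0186 -0.034 0 0" --pt "-0.0186 -0.034 0 0" --pt "-0.0186 -0.034 0 0" --pt "-0.0186 -0.034 0 0" --pt "-0.0186 -0.034 0 0"

```text
time: 2.3
eef_pos: [0.2998, 0.2747, 0.2315]
tool_rot: [-0.125, 3.138, 0.001]
ft_force: [0.0, -0.4, 0.3]
width: -0.001
```

>>> step_arm --pt "-0.0186 -0.034 0 0" --pt "-0.0186 -0.034 0 0" --pt "-0.0186 -0.034 0 0" --pt "-0.0186 -0.034 0 0" --pt "-0.0186 -0.034 0 0"

```text
time: 2.8
eef_pos: [0.406, 0.1124, 0.2316]
tool_rot: [-0.124, 3.138, 0.0]
ft_force: [0.6, 0.2, 1.1]
width: 0.004
```

>>> step_arm --pt "-0.0186 -0.034 0 0" --pt "-0.0186 -0.034 0 0" --pt "-0.0186 -0.034 0 0" --pt "-0.0186 -0.034 0 0" --pt "-0.0186 -0.034 0 0"

```text
time: 3.3
eef_pos: [0.5122, -0.0498, 0.2314]
tool_rot: [-0.124, 3.139, 0.0]
ft_force: [0.5, 1.0, 0.2]
width: -0.001
```

>>> step_arm --pt "-0.0186 -0.034 0 0" --pt "-0.0186 -0.034 0 0" --pt "-0.0186 -0.034 0 0" --pt "0 0 0 0" --pt "0 0 0 0"

```text
time: 3.8
eef_pos: [0.5751, -0.1461, 0.2304]
tool_rot: [0.122, -3.138, -0.002]
ft_force: [-0.9, 0.1, 0.5]
width: 0.0
```

>>> step_arm --pt "0 -0.002 0.035 0" --pt "0 0 0.035 0" --pt "0 0 0.035 0" --pt "0 0 0.03 0" --pt "0 0 0 0"

```text
time: 4.3
eef_pos: [0.5708, -0.1446, 0.0911]
tool_rot: [0.126, -3.129, -0.007]
ft_force: [-0.4, 0.5, -0.5]
width: 0.0
```

>>> step_arm --pt "0 0 0.01 0" --pt "0 0 0.005 0" --pt "0 0 0.003 0" --pt "0 0 0.001 0" --pt "0 0 0 0"

```text
time: 4.8
eef_pos: [0.5759, -0.1477, 0.0782]
tool_rot: [-0.124, 3.138, -0.001]
ft_force: [0.7, 0.7, 0.1]
width: -0.001
```

>>> step_arm --pt "0 0 0.002 0" --pt "0 0 0.001 0" --pt "0 0 0 0"

```text
time: 5.1
eef_pos: [0.5752, -0.1475, 0.0741]
tool_rot: [0.124, -3.139, -0.0]
ft_force: [-0.0, -0.3, 0.7]
width: -0.0
```

>>> step_arm --pt "0 0 0.001 0" --pt "0 0 0 0"

```text
time: 5.3
eef_pos: [0.5752, -0.1475, 0.0731]
tool_rot: [0.124, -3.139, -0.0]
ft_force: [0.5, 0.8, 0.4]
width: -0.002
```

>>> step_arm --pt "0 0 0.001 0" --pt "0 0 0 0"

```text
time: 5.5
eef_pos: [0.5753, -0.1475, 0.0722]
tool_rot: [0.124, -3.139, -0.0]
ft_force: [-0.6, 1.3, -0.7]
width: 0.002
```

>>> step_arm --pt "0 0 0.001 0" --pt "0 0 0 0"

```text
time: 5.7
eef_pos: [0.5755, -0.1475, 0.0721]
tool_rot: [-0.124, 3.139, -0.001]
ft_force: [-0.7, -0.1, 3.6]
width: -0.003
```

>>> step_arm --pt "0 0 0.0005 0" --pt "0 0 0 0"

```text
time: 5.9
eef_pos: [0.5755, -0.1476, 0.0721]
tool_rot: [-0.124, 3.138, -0.001]
ft_force: [-1.3, 0.4, 6.5]
width: 0.001
```

>>> step_arm --pt "0.003 0 0 0" --pt "0.005 0 0 0" --pt "0.005 0 0 0" --pt "0.005 0 0 0" --pt "0.002 0 0 0"

```text
time: 6.4
eef_pos: [0.5562, -0.1495, 0.0721]
tool_rot: [-0.124, 3.136, -0.002]
ft_force: [2.1, -0.1, 4.6]
width: 0.001
```

Run:
```python
from h import *
s=snap('side','s1');i=cv2.imread('pics/s1.png');cv2.imwrite('pics/s1c.png',cv2.resize(i[140:240,120:270],None,fx=5,fy=5,interpolation=2))
```

```text
(no output)
```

View pics/s1c.png

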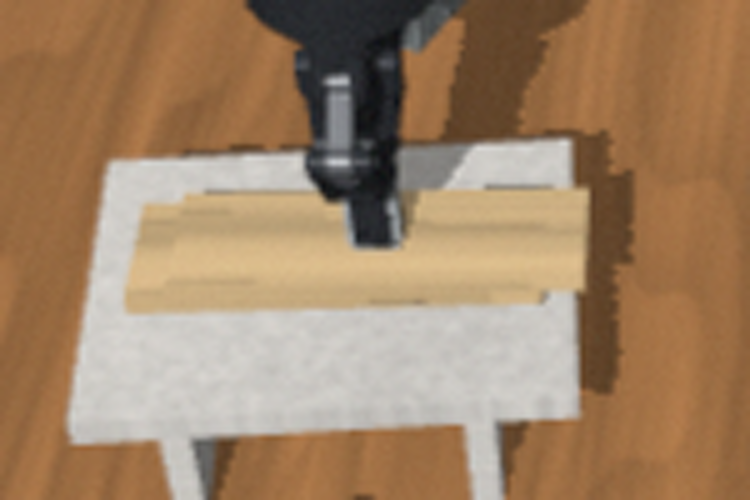

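The side view shows the top board moving with the fingertips. Its end is now about at the stand's edge (crop x≈588), and the lower boards' end is still at x≈545. I'll carry on.

>>> step_arm --pt "0.005 0 0 0" --pt "0.005 0 0 0" --pt "0.005 0 0 0" --pt "0.005 0 0 0" --pt "0.003 0 0 0"

```text
time: 6.95
eef_pos: [0.5334, -0.1514, 0.0721]
tool_rot: [-0.124, 3.136, -0.002]
ft_force: [1.0, 0.2, 5.0]
width: -0.001
```

>>> step_arm --pt "0.005 0 0 0" --pt "0.005 0 0 0" --pt "0.005 0 0 0" --pt "0.004 0 0 0" --pt "0 0 0 0"

```text
time: 7.45
eef_pos: [0.5139, -0.1529, 0.0721]
tool_rot: [-0.124, 3.137, -0.002]
ft_force: [-0.3, 0.3, 6.2]
width: 0.003
```

```bash
cat > bd.py <<'E'
from h import *
import sys
n=sys.argv[1]; zt=float(sys.argv[2])
s=snap('side','s'+n);t=snap('top','t'+n)
i=cv2.imread('pics/s%s.png'%n);j=cv2.imread('pics/t%s.png'%n)
cv2.imwrite('pics/c%s.png'%n,np.hstack([cv2.resize(i[140:270,120:270],(450,390),interpolation=2),cv2.resize(j[70:210,245:370],(348,390),interpolation=2)]))
for nm,p in(('side',s),('top',t)):
  for o in outline_of(p,'top_board'):
    c=max(cv2.findContours(o['mask'].astype(np.uint8),0,1)[0],key=len)[:,0]
    r=cv2.minAreaRect(np.array([atz(p,q,zt)[:2] for q in c],np.float32));print(nm,o['p'],np.round(r[0],4),np.round(r[1],4),r[2])
E
python3 bd.py 2 .072
```

```text
side 0.94 [ 0.1928 -0.2443] [0.1585 0.0585] 37.606964111328125
side 0.65 [ 0.5116 -0.1517] [0.1708 0.0656] 4.430032253265381
top 0.6 [ 0.1831 -0.311 ] [0.1602 0.0589] 37.02185821533203
top 0.52 [ 0.4411 -0.1835] [0.0113 0.023 ] 89.7799301147461
```

View pics/c2.png

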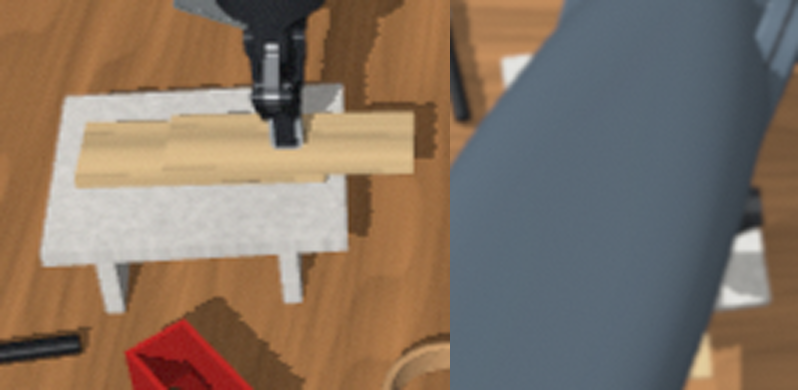

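The side view shows the top board sticking out about 48 mm, and the pile below hasn't moved. I'll lift off, open and move over the overhanging end.

>>> step_arm --pt "0 0 -0.005 0" --pt "0 0 -0.025 0" --pt "0 0 -0.03 0" --pt "0.02 0 0 0" --pt "0.022 0 0 0"

```text
time: 8.15
eef_pos: [0.4713, -0.1559, 0.1313]
tool_rot: [-0.125, 3.139, -0.001]
ft_force: [-0.6, -0.3, -1.1]
width: 0.001
```

>>> step_arm --pt "0.02 0 0 0" --pt "0 0 0 0" --pt "0 0 0 0" --pt "0 0 0 0" --pt "0 0 0 0" --fingers 1

```text
time: 8.65
eef_pos: [0.4522, -0.1572, 0.1306]
tool_rot: [0.125, -3.139, -0.0]
ft_force: [0.7, 0.3, -0.0]
width: 0.845
```

```bash
python3 bd.py 3 .072
```

```text
side 0.89 [ 0.5123 -0.1517] [0.1691 0.0623] 3.2825512886047363
side 0.64 [ 0.1921 -0.244 ] [0.1592 0.0587] 37.69919967651367
side 0.42 [ 0.6261 -0.138 ] [0.0588 0.0646] 7.041604042053223
top 0.74 [ 0.183  -0.3117] [0.1587 0.0566] 37.007484436035156
```

View pics/c3.png

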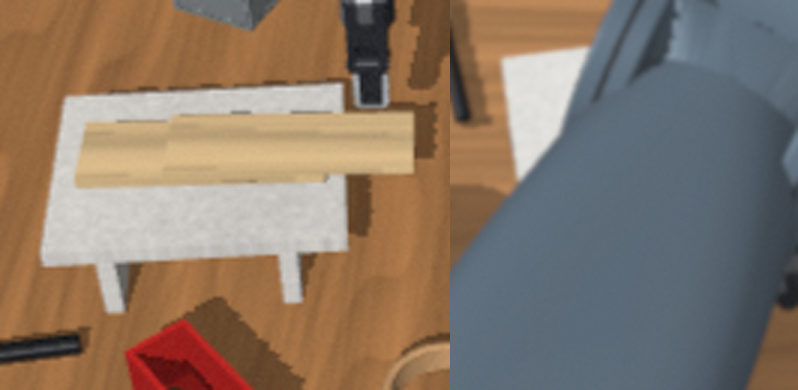

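Run:
```python
from h import *
s=read_camera('side')
a=np.radians(4.5);R=np.array([[np.cos(a),-np.sin(a)],[np.sin(a),np.cos(a)]])
for q in[(-.085,-.03),(-.085,.03),(.085,.03),(.085,-.03)]:
    w=R@q+[.5121,-.1529];print((proj(s,np.r_[w,.072])-[120,140])*3,(proj(s,np.r_[w,.068])-[120,140])*3)
for px in((412,112),(412,170)): print(atz(s,np.array(px)/3+[120,140],.072))
```

```text
[413.0414 112.2977] [413.175  116.6221]
[412.8257 169.8401] [412.965  174.1874]
[161.0028 173.5017] [161.775  177.8539]
[170.6324 115.6423] [171.3524 119.9722]
[ 0.4305 -0.1898  0.072 ]
[ 0.4256 -0.1295  0.072 ]
```

The predicted corners match the picture within a pixel, so I'll descend.

>>> step_arm --pt "0 0 0.02 0" --pt "0 0 0.02 0" --pt "0 0 0.02 0" --pt "0 0 0.015 0" --pt "0 0 0.008 0"

```text
time: 9.4
eef_pos: [0.4507, -0.1567, 0.0461]
tool_rot: [0.125, -3.137, -0.002]
ft_force: [0.1, 0.2, -0.2]
width: 1.002
```

>>> step_arm --pt "0 0 0 0" --pt "0 0 0 0"

```text
time: 9.6
eef_pos: [0.4521, -0.1575, 0.0484]
tool_rot: [-0.124, 3.139, -0.001]
ft_force: [-1.2, -0.3, 0.1]
width: 0.998
```

>>> step_arm --pt "0 0 0 0" --pt "0 0 0 0" --pt "0 0 0 0" --pt "0 0 0 0" --fingers -1 --newtons 35

```text
time: 10.0
eef_pos: [0.4526, -0.1577, 0.0489]
tool_rot: [-0.124, 3.137, -0.002]
ft_force: [-0.6, 0.4, 2.8]
width: 0.692
```

```bash
python3 bd.py 4 .072
```

```text
side 0.95 [ 0.532  -0.1523] [0.1356 0.0717] 3.2632639408111572
side 0.74 [ 0.5676 -0.1019] [0.1955 0.2119] 6.968864440917969
side 0.56 [ 0.1918 -0.2437] [0.1598 0.0592] 36.723846435546875
top 0.58 [ 0.1824 -0.3116] [0.1598 0.0583] 37.01896286010742
```

View pics/c4.png

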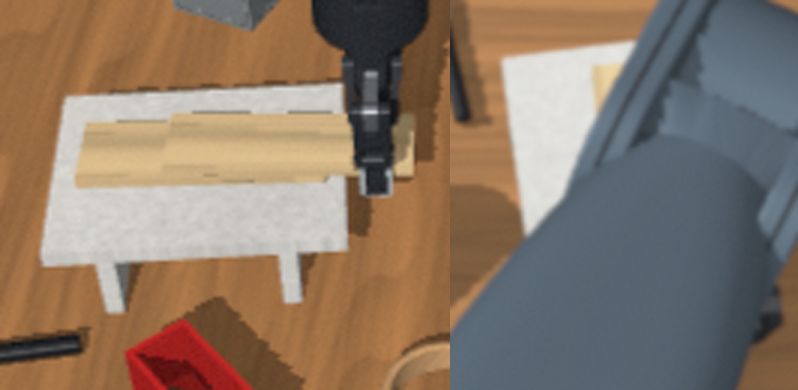

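The jaws hold the board at about 59 mm opening, and the side view shows the pads on the overhanging end. I'll lift slowly.

>>> step_arm --pt "0 0 -0.005 0" --pt "0 0 -0.01 0" --pt "0 0 -0.01 0" --pt "0 0 -0.015 0" --pt "0 0 -0.015 0"

```text
time: 10.7
eef_pos: [0.4514, -0.1572, 0.1036]
tool_rot: [0.124, -3.139, -0.0]
ft_force: [-0.9, -1.6, 0.4]
width: 0.691
```

>>> step_arm --pt "0 0 -0.015 0" --pt "0 0 -0.01 0" --pt "0 0 0 0" --pt "0 0 0 0" --pt "0 0 0 0"

```text
time: 11.2
eef_pos: [0.4511, -0.157, 0.1269]
tool_rot: [0.124, -3.138, -0.001]
ft_force: [-0.7, -0.7, -0.2]
width: 0.692
```

```bash
python3 bd.py 5 .15
```

```text
side 0.7 [ 0.2078 -0.1471] [0.1425 0.0503] 36.779396057128906
top 0.63 [ 0.1867 -0.2919] [0.146  0.0519] 36.83867645263672
```

View pics/s5.png

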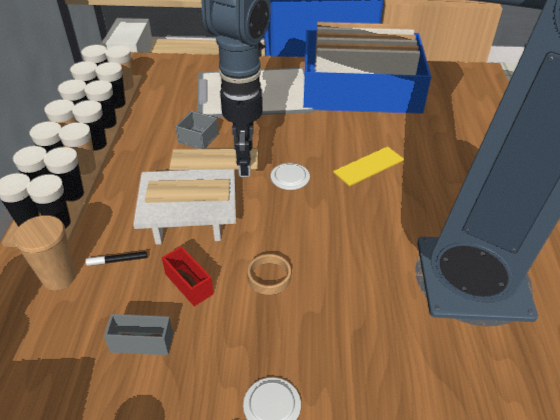

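The board is held above the pile (170–258, 150–170), and the pile's other boards are still in place. Now I check for droop.

Run:
```python
from h import *
s=read_camera('side')
a=np.radians(4.5);R=np.array([[np.cos(a),-np.sin(a)],[np.sin(a),np.cos(a)]])
i=cv2.resize(cv2.cvtColor(s['pixels'],cv2.COLOR_RGB2BGR)[130:190,155:275],None,fx=6,fy=6,interpolation=2)
for z,c in((.150,(0,0,255)),(.146,(255,0,0))):
  P=[]
  for q in[(-.085,-.03),(-.085,.03),(.085,.03),(.085,-.03)]:
    w=R@q+[.5112,-.1524];P.append((proj(s,np.r_[w,z])-[155,130]+.5)*6)
  print(np.array(P)); cv2.polylines(i,[np.array(P).astype(int)],True,c,1)
cv2.imwrite('pics/s5c.png',i)
```

```text
[[616.1557 111.1816]
 [615.5828 225.0503]
 [ 85.7281 232.147 ]
 [107.0987 117.6257]]
[[616.4436 120.7065]
 [615.8839 234.6622]
 [ 87.4299 241.7729]
 [108.6796 127.1654]]
```

View pics/s5c.png

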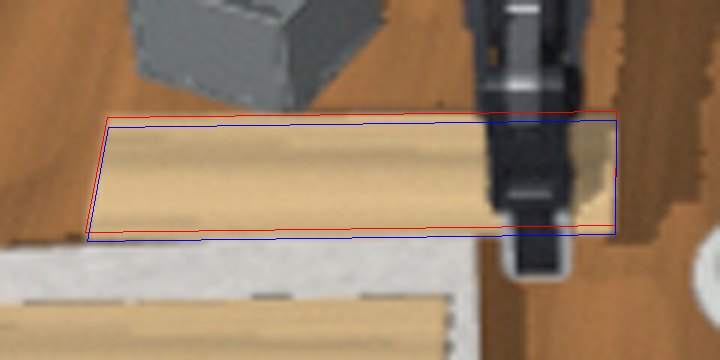

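>>> step_arm --pt "0 0 0 0.04" --pt "0 0 0 0.0385" --pt "0 0.01 0 0" --pt "-0.004 0.018 0 0" --pt "-0.007 0.025 0 0"

```text
time: 11.95
eef_pos: [0.4624, -0.1038, 0.1276]
tool_rot: [-0.0, -3.141, -0.0]
ft_force: [0.0, -0.2, -0.2]
width: 0.686
```

>>> step_arm --pt "-0.008 0.028 0 0" --pt "-0.008 0.028 0 0" --pt "-0.008 0.028 0 0" --pt "-0.008 0.028 0 0" --pt "-0.008 0.028 0 0"

```text
time: 12.45
eef_pos: [0.5024, 0.0377, 0.1277]
tool_rot: [0.003, -3.141, -0.001]
ft_force: [-0.8, -0.5, -1.2]
width: 0.688
```

>>> step_arm --pt "-0.008 0.028 0 0" --pt "-0.008 0.028 0 0" --pt "-0.008 0.028 0 0" --pt "-0.008 0.025 0 0" --pt "-0.007 0.018 0 0"

```text
time: 12.95
eef_pos: [0.5411, 0.1652, 0.1275]
tool_rot: [0.005, -3.141, -0.001]
ft_force: [1.0, -0.4, -1.2]
width: 0.694
```

>>> step_arm --pt "0 0.01 0 0" --pt "0 0.003 0 0" --pt "0 0 0 0" --pt "0 0 0 0"

```text
time: 13.35
eef_pos: [0.5412, 0.1751, 0.1278]
tool_rot: [0.0, -3.141, 0.001]
ft_force: [-0.3, 1.0, -0.4]
width: 0.689
```

Run:
```python
from h import *
g=get_state();print(g['eef_pos'],g['tool_rot'])
t=snap('top','t6');s=snap('side','s6')
i=cv2.imread('pics/s6.png');j=cv2.imread('pics/t6.png')
cv2.imwrite('pics/c6.png',np.hstack([cv2.resize(i[240:370,80:260],(540,390),interpolation=2),cv2.resize(j[70:220,100:200],(260,390),interpolation=2)]))
```

```text
[0.5412 0.1751 0.1278] [ 0.0002 -3.1413  0.0007]
```

View pics/c6.png

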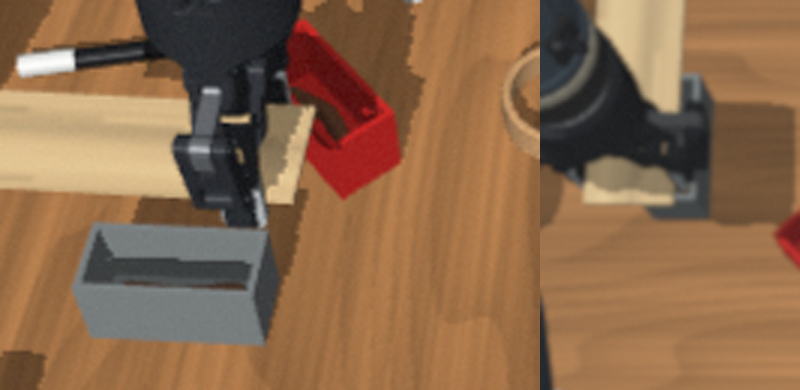

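Both views show the board over the unmoved box with its axis lined up. I'll descend, then look again just above the rim.

>>> step_arm --pt "-0.0016 0.0013 0.01 0" --pt "0 0 0.02 0" --pt "0 0 0.025 0" --pt "0 0 0.02 0" --pt "0 0 0.01 0"

```text
time: 13.95
eef_pos: [0.5411, 0.1763, 0.0396]
tool_rot: [0.0, -3.137, 0.001]
ft_force: [0.6, -0.3, 0.2]
width: 0.689
```

>>> step_arm --pt "0 0 0.004 0" --pt "0 0 0 0" --pt "0 0 0 0"

```text
time: 14.25
eef_pos: [0.544, 0.1772, 0.04]
tool_rot: [-0.001, 3.14, 0.001]
ft_force: [-1.1, 0.3, -0.6]
width: 0.689
```

```bash
cat > lid.py <<'E'
from h import *
import sys
n=sys.argv[1];dz=float(sys.argv[2])
t=snap('top','t'+n);s=snap('side','s'+n)
out=[]
for p,(r0,r1,c0,c1),f in((s,(270,370,70,190),4),(t,(70,170,110,200),4)):
  i=cv2.resize(cv2.cvtColor(p['pixels'],cv2.COLOR_RGB2BGR)[r0:r1,c0:c1],None,fx=f,fy=f,interpolation=2)
  def poly(L,W,z,c):
    P=[(proj(p,np.array([.6028+a*L/2,.1764+b*W/2,z]))-[c0,r0]+.5)*f for a,b in((-1,-1),(-1,1),(1,1),(1,-1))]
    cv2.polylines(i,[np.array(P).astype(int)],True,c,1)
  poly(.17,.06,.054+dz,(0,0,255)); poly(.1,.044,.05,(255,0,0)); poly(.1,.044,0,(0,255,0)); out.append(i)
cv2.imwrite('pics/c%s.png'%n,cv2.resize(np.hstack(out),None,fx=.9,fy=.9))
E
python3 lid.py 7 .006
```

```text
(no output)
```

View pics/c7.png

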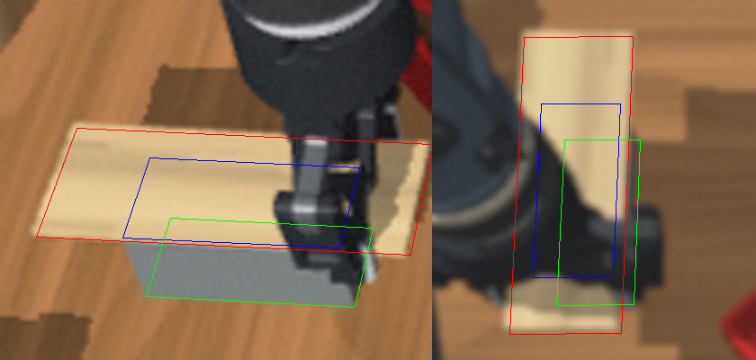

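The board's outline matches the predicted placement about 9 mm above the rim. I'll lower it to contact.

>>> step_arm --pt "0 0 0.003 0" --pt "0 0 0.003 0" --pt "0 0 0.001 0" --pt "0 0 0 0" --pt "0 0 0 0"

```text
time: 14.85
eef_pos: [0.543, 0.1771, 0.0318]
tool_rot: [0.001, -3.141, 0.0]
ft_force: [-1.0, -0.4, -0.2]
width: 0.688
```

>>> step_arm --pt "0 0 0.001 0" --pt "0 0 0 0"

```text
time: 15.05
eef_pos: [0.5433, 0.1771, 0.0314]
tool_rot: [-0.001, 3.141, -0.0]
ft_force: [-1.2, -0.6, 2.1]
width: 0.691
```

>>> step_arm --pt "0 0 0.001 0" --pt "0 0 0 0"

```text
time: 15.25
eef_pos: [0.5433, 0.1771, 0.0313]
tool_rot: [-0.001, 3.141, 0.0]
ft_force: [-2.1, -1.0, 7.1]
width: 0.687
```

Contact shows as the upward force rises at the expected TCP height of 31 mm. I'll ease off 0.7 mm and release.

>>> step_arm --pt "0 0 -0.0007 0" --pt "0 0 0 0"

```text
time: 15.45
eef_pos: [0.5434, 0.1771, 0.0313]
tool_rot: [-0.001, 3.141, 0.0]
ft_force: [-2.5, 0.1, 5.3]
width: 0.685
```

>>> step_arm --pt "0 0 0 0" --pt "0 0 0 0" --pt "0 0 0 0" --pt "0 0 0 0" --pt "0 0 0 0" --fingers 1

```text
time: 15.95
eef_pos: [0.5429, 0.177, 0.0302]
tool_rot: [0.001, -3.141, 0.0]
ft_force: [0.3, -0.1, 0.0]
width: 0.998
```

>>> step_arm --pt "0 0 -0.01 0" --pt "0 0 -0.015 0" --pt "0 0 -0.02 0" --pt "0 0 -0.03 0" --pt "0 0 -0.03 0"

```text
time: 16.45
eef_pos: [0.5432, 0.1771, 0.1379]
tool_rot: [-0.001, 3.141, 0.0]
ft_force: [0.7, 0.4, 0.1]
width: 1.0
```

>>> step_arm --pt "0.03 0 -0.02 0" --pt "0.045 0 0 0" --pt "0.045 0 0 0" --pt "0.03 0 0 0" --pt "0 0 0 0"

```text
time: 16.95
eef_pos: [0.3901, 0.1771, 0.1571]
tool_rot: [-0.004, 3.141, 0.001]
ft_force: [0.1, -0.2, 0.8]
width: 0.997
```

```bash
python3 lid.py 8 0
```

```text
(no output)
```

View pics/c8.png

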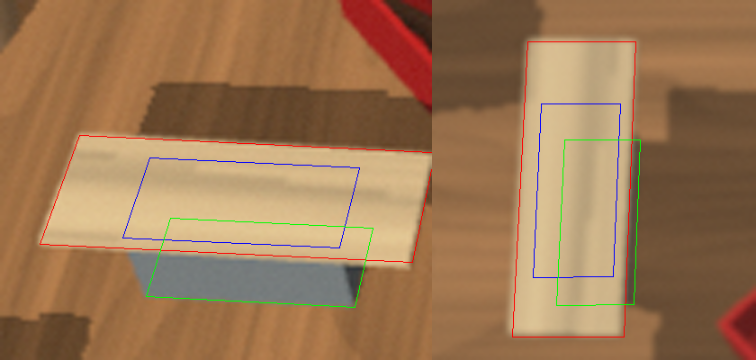

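View pics/t8.png

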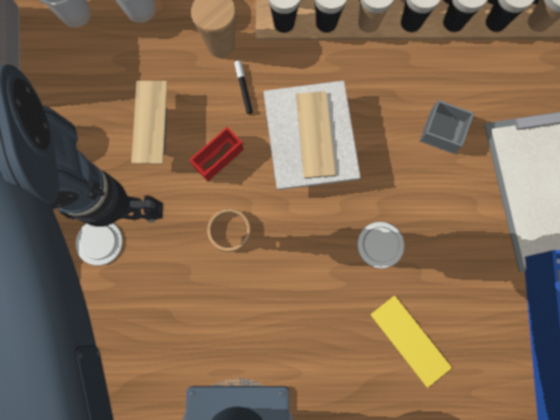

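The board lies flat on the box and matches the predicted outline within 1–2 mm in both views. The box's base is at its original place, and the remaining boards are unmoved on the stand. The arm is clear of everything.

```bash
python3 -c "
from workcell import *
print(hand_in())"
```

```text
the job is handed in; nothing more can be done
None
```

The top board now lies on the rim of the oblong grey box, and the job was handed in at about 17 s of the 48 s allowed. The hand-in gave no verdict.

**What I did:** I pressed the shut fingertips on the top board with about 5 N and slid it until it stuck out about 48 mm. I then pinched the overhanging end about 60 mm from the board's centre and lifted it without droop. I laid it on the box, released it and backed the arm away.

**Last checks:** Both cameras showed the board flat and within 1–2 mm of the planned centred outline. The box stood on its original footprint, and the remaining boards showed no visible shift. No check failed. The board network often missed the board or reported the yellow one while the arm was in view, so I checked by overlaying predicted outlines on the pictures.

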